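Shut and lock the water filter's cover with the slot key

ROBOT

A 6-joint arm with a two-finger parallel gripper is mounted at the origin on a cart in front of the work surface, level with it; the furniture and walls round the work are solid. World frame = base frame: x ahead of the robot, y to its left, z up, the work surface at z = 0. Lengths are in m, angles in rad, forces in N, time in s.
With the tool pointing down it reaches from about 0.35 to 0.875 m from the base axis. Payload 15.5 kg.
Tool frame: the origin (TCP) lies midway between the tips of the shut fingers; the grasp point (between the pads) lies 19 mm behind it; z points along the fingers, y is the line along which they close (so a half turn about z gives the same grasp; the last joint's range is limited). The gripper opens to 85 mm and grips with 20 to 120 N. Pads are 22 mm wide; open, the fingers measure 114 mm over their backs; the gripper's body (76 mm by 85 mm) begins 54 mm behind the grasp point. The pads swing forward as they close: fully open they stand 13 mm farther back than shut.
Start: joints at [-1.349, 0.494, 1.345, -0, 1.302, -0.096], TCP at [0.195, -0.594, 0.231] pointing down, gripper open.
Joint ranges: [-2.91, 2.91], [-0.82, 2.16], [0.22, 2.67], [-1.22, 4.37], [0.12, 2.79], [-3.08, 3.08]. Speed limits (rad/s): [1.89, 1.89, 2.57, 3.01, 3.01, 3.01].

INTERFACE

Orientations are given as a unit quaternion [x, y, z, w].
In Python, from plant import env gives the robot as it stands.
- The arm moves only by the tool apply_moves, never from a script. Its argument "increments" is a list of rows, each a list of 7 numbers: the shift along the tool's x, y, z normalised to -1 to 1, where 1 is 75 mm, then the turn, a rotation vector about the tool's x, y, z normalised to -1 to 1, where 1 is 0.08 rad, then the opening, from 0 (shut) to 1 (fully open). A call has 1 to 5 rows; each row shifts and turns the commanded pose from where the row before left it, along the tool's axes as they then stand; what a row does not reach is not made up. A row lasts 1/12 s, in which the tool goes at most 41.7 mm and 7.16 degrees, less where a joint would pass 70% of its speed; a pose out of reach is approached as far as the arm can. A call with a number of a shift or a turn outside -1 to 1 is refused whole. A call with a gripper value outside its range is refused whole. The fingers move at their own pace and stop on an object; the grip force is fixed at half the most. Time passes only in rows, so rows that do not move let the fingers close. It gives the time, the measured TCP pose, the force, the opening and the grip force at its end, in the units of the state.
- env.state(): the state, without advancing time (a new reading comes with each control period).
- env.read_camera(name): name is "scene" or "top" or "wrist"; returns a dict with "image" (400x640x3 uint8, red, green, blue), "fx", "fy", "cx", "cy" (pixels), "rvec" (rotation vector, rad) and "tvec" (3), from world to camera coordinates, as OpenCV has them. Camera axes: x right, y down, z forward; pixel columns grow to the right and rows downward; lengths in m; the calibration is good to about 2 mm. A picture is of the moment at which its call begins. There is no depth.
- env.hand_in(): hands the job in; it is judged then, once.
The state is a dict: "time": time; "joint_positions": joint angles; "qvel": joint speeds; "effort": joint torques, N m; "position": TCP position; "tool_rot": TCP orientation; "contact_force": force on the tool from outside, world axes, zero at the start; "torque": the same for the moment, N m; "opening": finger opening in m; "finger_force": force on a finger pad.
Only numpy, scipy, OpenCV 4.12 (cv2) and the standard library are available. Lean on these libraries where they do the work, as an engineer would, in place of code of your own. Each camera call takes 0.05 s, during which the arm holds its last target. There are 200 camera calls.

TASK

Push the open cover of the countertop water filter fully shut. Then take the slot key from its wooden holder, put its blade into the slotted cam lock on the shut cover and turn the lock clockwise until it seats at its stop, a quarter turn from open. Finally put the key back, fully home in its holder, and leave the mug, the salt shaker and the egg timer where they stand.

Things in the scene. Friction and masses are not known exactly. Their poses are not given: they have to be found in the camera images.
- cover (a joint): hinge of the filter unit's cover, rad: 0 = shut, starts open at 0.6 to 1.05, limit 1.3. Stiff (friction about 0.3 N m): it stays where it is left and is pressed down with a few N near its free edge. It has no handle. The turned cam's tongue holds the cover down; turned before the cover is shut, it stops it from shutting.
- cover_hinge (a point): middle of the hinge axis of the white cover (186 x 176 x 8 mm) of the grey filter unit (180 x 170 x 70 mm, fixed), at its far edge, level with the cover's underside, 70 mm above the worktop. Axes turn with the cover: it runs 183 mm along -x to its free edge (to the robot when shut) and 88 mm either way along y, the hinge axis; z is normal to the outer face, which is at z = 8 mm.
- cover_edge (a point): middle of the cover's free edge, on the outer (upper) face; axes as cover_hinge. When shut it is 78 mm above the worktop. The cam head takes up the middle of the cover 27 to 69 mm in from this edge.
- slot (a point): centre of the slot's mouth, at the top of the round steel cam head (42 mm diameter, 13 mm above the cover's outer face, 48 mm in from the free edge; 91 mm above the worktop when shut). x runs along the slot, z out of the cam (up when shut); turns with the cam. The slot is open at both ends, 6.5 mm wide, 10 mm deep, its mouth bevelled to 12 mm wide.
- cam (a joint): angle of the cam lock, rad: 0 = open (slot at right angles to the cover's free edge), grows clockwise seen from above, 1.571 = hard stop, seated (slot parallel to the free edge). Starts at 0 to 0.35. Friction about 0.06 N m; it stays where it is left.
- key_center (a point): centre of the slot key's black handle bar: 60 mm long (x) x 20 thick (y) x 32 tall (z up), gripped from above across its thickness. Below it a neck, a steel flange 44 x 22 x 5 mm, its underside 31 mm below this point, and a flat blade 26 mm wide (x) x 3.6 thick (y), its square end 53 mm below this point. About 0.09 kg. Starts in the holder, flange on the holder's top.
- key_tip (a point): middle of the blade's lower end, 53 mm below key_center; axes as key_center.
- holder_hole0 (a point): centre of the mouth of the holder's pocket, on the top of a light wooden block 80 (x) x 50 (y) x 50 mm high that is fixed on the worktop; x along the pocket, z up. The pocket is 34 x 12 mm, 35 mm deep, with a bevelled mouth. With the key home, key_center is 31 mm above this point.
- mug: bystander: two-tone mug, 78 x 116 x 101 mm, origin under its centre
- shaker: bystander: salt shaker, 44 mm diameter, 90 mm tall, origin under its centre
- timer: bystander: round red and white egg timer, 67 mm diameter, 60 mm tall, origin under its centre
Mind the look-alikes: they are no part of the job. Of the things that look like the part that bears key_center, the smaller one is meant. Leave any blue look-alike of the part that bears holder_hole0 alone.

How it is judged:
On the way, in this order (a step that is already met when the one before it is completed fails the run):
1. the cover is pushed shut (value of joint cover below 0.04 rad), for 0.2 s.
2. the key's blade is in the slot of the still unturned cam, the cover shut (value of joint cover below 0.04 rad and horizontal distance between key_tip and slot below 0.01 m and z of key_tip in the frame of slot below -0.005 m and angle between key_tip's own z axis and vertical below 0.2 rad and value of joint cam below 0.7 rad), for 0.1 s.
3. the cam is turned to its stop with the blade in its slot (value of joint cover below 0.04 rad and horizontal distance between key_tip and slot below 0.01 m and z of key_tip in the frame of slot below -0.005 m and angle between key_tip's own z axis and vertical below 0.2 rad and value of joint cam above 1.47 rad), for 0.1 s.
At the end, for the whole second after the job is handed in: The cover is shut (within 0.04 rad), the cam is seated (1.45 rad or more) and the key is back upright in its holder, flange down (handle centre within 10 mm sideways of the pocket's centre and 25 to 35 mm above its mouth, tilt under 0.12 rad), at rest and released (value of joint cover below 0.04 rad and value of joint cam above 1.45 rad and horizontal distance between key_center and holder_hole0 below 0.01 m and z of key_center in the frame of holder_hole0 between 0.025 and 0.035 m and angle between key_center's own z axis and vertical below 0.12 rad and linear speed of key below 0.02 m/s); the robot touches nothing.
It fails at once if the mug is shoved more than 30 mm or knocked over (distance of mug from where it was at the start of the episode above 0.03 m or angle between mug's own z axis and vertical above 0.4 rad).
It fails at once if the salt shaker is shoved more than 30 mm or knocked over (distance of shaker from where it was at the start of the episode above 0.03 m or angle between shaker's own z axis and vertical above 0.4 rad).
It fails at once if the egg timer is shoved more than 30 mm or knocked over (distance of timer from where it was at the start of the episode above 0.03 m or angle between timer's own z axis and vertical above 0.4 rad).
It also fails if it takes over 64 s, if anything falls off the work surface, if the arm or the gripper's body presses on something with over 40 N, if the wrist force passes 120 N, or if a joint passes its speed limit or range.

## Working session

There is one attempt and no reset: what is moved stays moved. The work goes in short steps, Python scripts to look and compute and a tool call to move; the robot and the scene stay as the last step left them, time stands still between calls to the robot, and variables do not carry over. Pictures are saved under pics/ and viewed, at most 13 in all, crops included, and the job is handed in when it is done.

Besides the shell and the picture viewer there is one more tool, called as name(argument=value, ...) on one line, values as JSON. apply_moves: Moves the arm, as the interface text tells. Its arguments: {"type":"object","properties":{"increments":{"type":"array"}},"required":["increments"]}

```bash
mkdir -p pics; ls; cat > h.py <<'E'
import numpy as np, cv2
from plant import env
def cam(n):
    c=env.read_camera(n); R=cv2.Rodrigues(np.array(c["rvec"],float))[0]; t=np.array(c["tvec"],float).ravel()
    return c,R,t
def ray(c,R,t,u,v,z):
    d=R.T@np.array([(u-c["cx"])/c["fx"],(v-c["cy"])/c["fy"],1]); o=-R.T@t
    return o+d*(z-o[2])/d[2]
def proj(c,R,t,p):
    q=R@np.array(p)+t; return c["fx"]*q[0]/q[2]+c["cx"],c["fy"]*q[1]/q[2]+c["cy"]
def save(c,n): cv2.imwrite(f"pics/{n}.png",cv2.cvtColor(c["image"],cv2.COLOR_RGB2BGR))
E
python3 - <<'E'
from h import *
for n in("top","scene"):
    c,R,t=cam(n); save(c,n+"0"); print(n,c["fx"],c["cx"],c["cy"],-R.T@t)
s=env.state(); print(s)
E
```

```text
pics
top 399.1378044029152 322.4242266409114 200.68957773016015 [ 0.48138042 -0.12193478  1.35136605]
scene 411.21900946867953 320.4335087927312 200.80850717931622 [-0.05788226  0.41290995  0.99427261]
{'time': 0.1, 'joint_positions': array([-1.34850440e+00,  4.94107167e-01,  1.34601711e+00,  5.30002157e-05,
        1.30250253e+00, -9.54873995e-02]), 'qvel': array([ 2.35008358e-03, -1.28616276e-03, -4.62239323e-04,  1.77895038e-03,
        1.38106208e-03, -8.62645816e-05]), 'effort': array([ 1.20986442e-03, -8.83587098e+01, -3.84562469e+01,  2.55505500e-05,
        5.13395411e-03,  8.17177067e-06]), 'position': array([ 0.19524779, -0.5934098 ,  0.23078615]), 'tool_rot': array([ 9.87404553e-01,  1.58214983e-01, -7.26465902e-06, -5.17654501e-04]), 'contact_force': array([-1.33945146, -0.34111611, -0.12676682]), 'torque': array([-0.00878849, -0.01827026,  0.02011851]), 'finger_force': 0.0, 'opening': 0.08548886179925176}
```

View pics/top0.png

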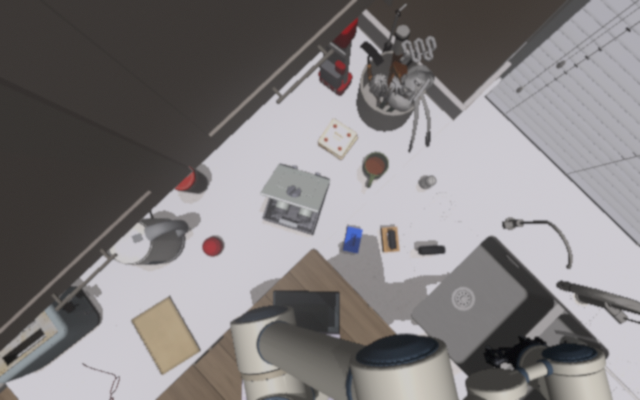

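View pics/scene0.png

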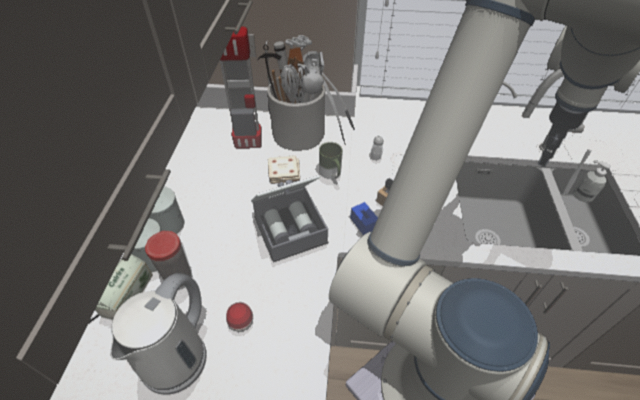

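The top view shows the filter unit at about (297,198), the wooden holder with the key at (390,238), the blue holder at (352,239), a loose black look-alike at (432,250), the mug at (375,165), the shaker at (428,182) and the timer at (212,246). Next I'll zoom in and measure.

```bash
python3 - <<'E'
from h import *
c,R,t=cam("top"); im=cv2.cvtColor(c["image"],cv2.COLOR_RGB2BGR)
cv2.imwrite("pics/crop1.png",cv2.resize(im[150:270,255:455],None,fx=4,fy=4,interpolation=cv2.INTER_CUBIC))
for n,u,v,z in [("holder",390,238,.05),("look",432,250,.02),("mug",375,165,.1),("shaker",428,182,.09),("timer",212,246,.06),("unit c1",264,222,.07),("c2",306,233,.07),("hinge a",283,165,.07),("hinge b",329,178,.07)]:
    print(n,ray(c,R,t,u,v,z).round(3))
E
```

```text
holder [ 0.47  -0.318  0.05 ]
look [ 0.433 -0.461  0.02 ]
mug [ 0.699 -0.261  0.1  ]
shaker [ 0.649 -0.43   0.09 ]
timer [0.432 0.257 0.06 ]
unit c1 [0.513 0.09  0.07 ]
c2 [ 0.48  -0.046  0.07 ]
hinge a [0.699 0.034 0.07 ]
hinge b [ 0.659 -0.117  0.07 ]
```

View pics/crop1.png

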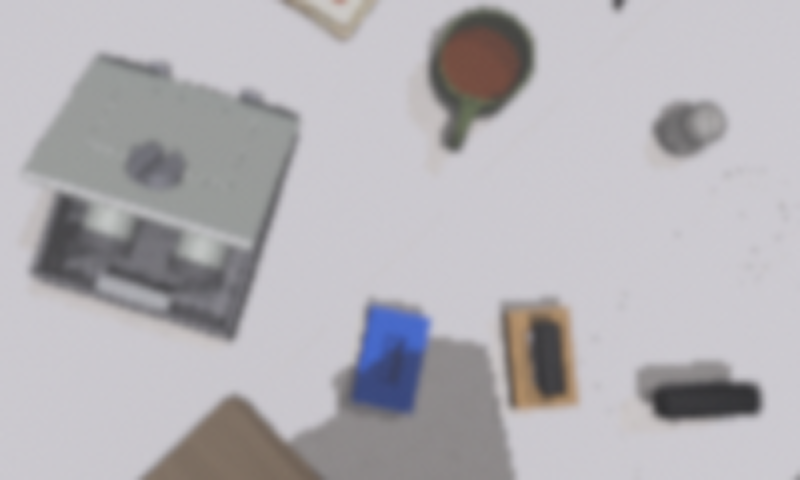

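The crop (4x, offset (255,150)) shows the cover's hinge corners at (100,55) and (300,118). The free-edge corners are at (22,172) and (250,245), the unit's front corners at (30,272) and (233,338), and the cam at (155,165). The key sits in the holder at (548,357), near the holder's right side.

```bash
cat > m1.py <<'E'
from h import *
from scipy.optimize import least_squares
c,R,t=cam("top")
P=lambda a,b:(255+a/4-.4,150+b/4-.4)
obs={k:P(*v) for k,v in dict(ha=(100,55),hb=(300,118),fa=(22,172),fb=(250,245),ua=(30,272),ub=(233,338),cam=(155,163)).items()}
def model(q):
    x,y,w,a=q; H=np.array([x,y,.07]); X=np.array([np.cos(w),np.sin(w),0]);Y=np.array([-np.sin(w),np.cos(w),0])
    # opening lifts free edge
    A=np.array([np.cos(w)*np.cos(a),np.sin(w)*np.cos(a),-np.sin(a)]);N=np.cross(A,Y)
    f=lambda l,s,h:H-l*A+s*Y+h*N
    return dict(ha=f(-.003,.088,.008),hb=f(-.003,-.088,.008),fa=f(.183,.088,.008),fb=f(.183,-.088,.008),ua=H-.18*X+.085*Y,ub=H-.18*X-.085*Y,cam=f(.135,0,.021)),H-.183*X,H-.135*X,A,N,f(.183,0,.008)
res=lambda q:np.concatenate([np.subtract(proj(c,R,t,p),obs[k]) for k,p in model(q)[0].items()])
r=least_squares(res,[.68,-.04,-.25,.8]);q=r.x
print("hinge x y yaw cover",q.round(4));print(r.fun.round(1));m=model(q)
print("shut edge",m[1].round(3),"slot shut",m[2].round(3),"now edge",m[5].round(3),"cam now",m[0]["cam"].round(3),"N",m[4].round(2))
im=cv2.cvtColor(c["image"],cv2.COLOR_RGB2HSV)
for n,lo,hi,z in [("wood",(5,70,80),(25,255,255),.05),("black",(0,0,0),(180,120,70),.097)]:
    M=cv2.inRange(im[215:265,372:405],lo,hi);k=cv2.findContours(M,0,2)[0];k=max(k,key=cv2.contourArea)+np.array([372,215])
    W=np.array([ray(c,R,t,u,v,z)[:2] for u,v in k[:,0]],np.float32);b=cv2.minAreaRect(W);print(n,b)
    print(cv2.boxPoints(b).round(3).tolist())
E
python3 m1.py
```

```text
hinge x y yaw cover [ 0.6733 -0.0347 -0.2862  0.8793]
[-0.8 -0.7  0.9 -0.3 -0.5  0.3  1.   0.5 -0.4  0.6 -0.9  0.1  0.7 -0.6]
shut edge [0.498 0.017 0.07 ] slot shut [0.544 0.003 0.07 ] now edge [ 0.567 -0.004  0.216] cam now [ 0.606 -0.015  0.187] N [ 0.74 -0.22  0.64]
wood ((0.4665236175060272, -0.31628936529159546), (0.07533866167068481, 0.04916103184223175), 6.680520057678223)
[[0.4259999990463257, -0.29600000381469727], [0.4320000112056732, -0.3449999988079071], [0.5070000290870667, -0.335999995470047], [0.5009999871253967, -0.28700000047683716]]
black ((0.4670809805393219, -0.31528440117836), (0.049653634428977966, 0.015544276684522629), 0.4178585410118103)
[[0.44200000166893005, -0.30799999833106995], [0.44200000166893005, -0.3230000138282776], [0.492000013589859, -0.3230000138282776], [0.492000013589859, -0.3070000112056732]]
```

```bash
cat > p.py <<'E'
from h import *
from scipy.spatial.transform import Rotation as Ro
H=np.array([.6733,-.0347,.07]);w=-.2862
X=np.array([np.cos(w),np.sin(w),0]);Y=np.array([-np.sin(w),np.cos(w),0])
def cov(a,l,s,h):
    A=X*np.cos(a)-np.array([0,0,np.sin(a)]);return H-l*A+s*Y+h*np.cross(A,Y)
def yaw(): x=Ro.from_quat(env.state()["tool_rot"]).as_matrix()[:,0];return np.arctan2(x[1],x[0])
def plan(wps,g,maxmm=41,dyaw=None):
    """wps: list of (pos,yaw or None); rows per call of 5, tool straight down"""
    p=np.array(env.state()["position"]);y=yaw();y0=y;print("at",p.round(4),"yaw",round(y,3))
    rows=[]
    for q,yy in wps:
        q=np.array(q,float);yy=y if yy is None else yy
        n=max(1,int(np.ceil(max(np.linalg.norm(q-p)*1000/maxmm,abs(yy-y)/.08))))
        d=(q-p)/n;dy=(yy-y)/n
        for i in range(n):
            c,s=np.cos(y),np.sin(y)
            rows.append([(d[0]*c+d[1]*s)/.075,(d[0]*s-d[1]*c)/.075,-d[2]/.075,0,0,-dy/.08,g]);y+=dy
        p=q
    for i in range(0,len(rows),5): print(np.round(rows[i:i+5],3).tolist())
E
python3 - <<'E'
from p import *
a=cov(.88,.15,-.05,.03);print(a, cov(0,.15,-.05,.008))
b=a+[0,0,.06]
plan([([.30,-.45,.30],.318+.4),(b,.318+1.6)],0)
E
```

```text
[ 0.58968108 -0.06221276  0.20472537] [ 0.51528602 -0.04031985  0.078     ]
at [ 0.1952 -0.5935  0.2309] yaw 0.318
[[0.321, -0.23, -0.153, 0.0, 0.0, -0.834, 0.0], [0.335, -0.208, -0.153, 0.0, 0.0, -0.834, 0.0], [0.349, -0.185, -0.153, 0.0, 0.0, -0.834, 0.0], [0.36, -0.162, -0.153, 0.0, 0.0, -0.834, 0.0], [0.37, -0.137, -0.153, 0.0, 0.0, -0.834, 0.0]]
[[0.378, -0.112, -0.153, 0.0, 0.0, -0.834, 0.0], [0.394, -0.085, 0.029, 0.0, 0.0, -0.938, 0.0], [0.4, -0.055, 0.029, 0.0, 0.0, -0.938, 0.0], [0.403, -0.025, 0.029, 0.0, 0.0, -0.938, 0.0], [0.403, 0.006, 0.029, 0.0, 0.0, -0.938, 0.0]]
[[0.402, 0.036, 0.029, 0.0, 0.0, -0.938, 0.0], [0.398, 0.066, 0.029, 0.0, 0.0, -0.938, 0.0], [0.392, 0.095, 0.029, 0.0, 0.0, -0.938, 0.0], [0.384, 0.125, 0.029, 0.0, 0.0, -0.938, 0.0], [0.373, 0.153, 0.029, 0.0, 0.0, -0.938, 0.0]]
[[0.361, 0.18, 0.029, 0.0, 0.0, -0.938, 0.0], [0.346, 0.207, 0.029, 0.0, 0.0, -0.938, 0.0], [0.33, 0.232, 0.029, 0.0, 0.0, -0.938, 0.0], [0.311, 0.256, 0.029, 0.0, 0.0, -0.938, 0.0], [0.291, 0.279, 0.029, 0.0, 0.0, -0.938, 0.0]]
[[0.27, 0.3, 0.029, 0.0, 0.0, -0.938, 0.0], [0.246, 0.319, 0.029, 0.0, 0.0, -0.938, 0.0]]
```

apply_moves(increments=[[0.32, -0.23, -0.15, 0, 0, -0.83, 0], [0.34, -0.21, -0.15, 0, 0, -0.83, 0], [0.35, -0.18, -0.15, 0, 0, -0.83, 0], [0.36, -0.16, -0.15, 0, 0, -0.83, 0], [0.37, -0.14, -0.15, 0, 0, -0.83, 0]])

```text
time: 0.62
position: [0.2837, -0.473, 0.2879]
tool_rot: [0.947, 0.321, 0.0, -0.0]
contact_force: [1.4, 0.5, -0.3]
opening: 0.0257
finger_force: 0.0
```

apply_moves(increments=[[0.38, -0.11, -0.15, 0, 0, -0.83, 0], [0.39, -0.08, 0.03, 0, 0, -0.94, 0], [0.4, -0.05, 0.03, 0, 0, -0.94, 0], [0.4, -0.02, 0.03, 0, 0, -0.94, 0], [0.4, 0.01, 0.03, 0, 0, -0.94, 0]])

```text
time: 1.03
position: [0.3745, -0.3538, 0.2897]
tool_rot: [0.873, 0.488, 0.0, 0.0]
contact_force: [0.2, -0.9, -0.4]
opening: 0.0003
finger_force: 0.0
```

apply_moves(increments=[[0.4, 0.04, 0.03, 0, 0, -0.94, 0], [0.4, 0.07, 0.03, 0, 0, -0.94, 0], [0.39, 0.1, 0.03, 0, 0, -0.94, 0], [0.38, 0.12, 0.03, 0, 0, -0.94, 0], [0.37, 0.15, 0.03, 0, 0, -0.94, 0]])

```text
time: 1.45
position: [0.4652, -0.2335, 0.2784]
tool_rot: [0.766, 0.643, -0.0, -0.0]
contact_force: [0.9, 0.3, -0.4]
opening: -0.0001
finger_force: 0.0
```

apply_moves(increments=[[0.36, 0.18, 0.03, 0, 0, -0.94, 0], [0.35, 0.21, 0.03, 0, 0, -0.94, 0], [0.33, 0.23, 0.03, 0, 0, -0.94, 0], [0.31, 0.26, 0.03, 0, 0, -0.94, 0], [0.29, 0.28, 0.03, 0, 0, -0.94, 0]])

```text
time: 1.87
position: [0.5562, -0.1121, 0.2671]
tool_rot: [0.632, 0.775, -0.0, -0.0]
contact_force: [1.5, -0.3, 0.2]
opening: -0.0002
finger_force: 0.0
```

apply_moves(increments=[[0.27, 0.3, 0.03, 0, 0, -0.94, 0], [0.25, 0.32, 0.03, 0, 0, -0.94, 0], [0, 0, 0, 0, 0, 0, 0]])

```text
time: 2.12
position: [0.5938, -0.0608, 0.262]
tool_rot: [0.57, 0.821, 0.001, -0.0]
contact_force: [-1.1, -0.3, -0.5]
opening: 0.0
finger_force: 0.0
```

```bash
python3 - <<'E'
from p import *
y=yaw();n=5
plan([(cov(a,.15,-.05,h),None) for a,h in [(.88,.012),(.65,.008),(.42,.008),(.2,.008),(.06,.008),(0,.008)]],0,16)
E
```

```text
at [ 0.5938 -0.0608  0.262 ] yaw 1.927
[[0.023, -0.041, 0.183, 0.0, 0.0, -0.0, 0.0], [0.023, -0.041, 0.183, 0.0, 0.0, -0.0, 0.0], [0.023, -0.041, 0.183, 0.0, 0.0, -0.0, 0.0], [0.023, -0.041, 0.183, 0.0, 0.0, -0.0, 0.0], [0.023, -0.041, 0.183, 0.0, 0.0, -0.0, 0.0]]
[[0.075, -0.1, 0.116, 0.0, 0.0, -0.0, 0.0], [0.075, -0.1, 0.116, 0.0, 0.0, -0.0, 0.0], [0.075, -0.1, 0.116, 0.0, 0.0, -0.0, 0.0], [0.051, -0.068, 0.127, 0.0, 0.0, -0.0, 0.0], [0.051, -0.068, 0.127, 0.0, 0.0, -0.0, 0.0]]
[[0.051, -0.068, 0.127, 0.0, 0.0, -0.0, 0.0], [0.031, -0.042, 0.137, 0.0, 0.0, -0.0, 0.0], [0.031, -0.042, 0.137, 0.0, 0.0, -0.0, 0.0], [0.031, -0.042, 0.137, 0.0, 0.0, -0.0, 0.0], [0.015, -0.02, 0.138, 0.0, 0.0, -0.0, 0.0]]
[[0.015, -0.02, 0.138, 0.0, 0.0, -0.0, 0.0], [0.006, -0.008, 0.12, 0.0, 0.0, -0.0, 0.0]]
```

apply_moves(increments=[[0.02, -0.04, 0.18, 0, 0, 0, 0], [0.02, -0.04, 0.18, 0, 0, 0, 0], [0.02, -0.04, 0.18, 0, 0, 0, 0], [0.02, -0.04, 0.18, 0, 0, 0, 0], [0.02, -0.04, 0.18, 0, 0, 0, 0]])

```text
time: 2.53
position: [0.5746, -0.0629, 0.1946]
tool_rot: [0.574, 0.819, -0.0, -0.0]
contact_force: [0.8, -0.2, 0.6]
opening: -0.0
finger_force: 0.5
```

apply_moves(increments=[[0.075, -0.1, 0.115, 0, 0, 0, 0], [0.075, -0.1, 0.115, 0, 0, 0, 0], [0.075, -0.1, 0.115, 0, 0, 0, 0], [0.05, -0.07, 0.13, 0, 0, 0, 0], [0.05, -0.07, 0.13, 0, 0, 0, 0]])

```text
time: 2.95
position: [0.5351, -0.0512, 0.1496]
tool_rot: [0.574, 0.819, 0.0, 0.0]
contact_force: [1.5, -0.0, 0.2]
opening: 0.0003
finger_force: 0.2
```

apply_moves(increments=[[0.05, -0.07, 0.13, 0, 0, 0, 0], [0.03, -0.04, 0.14, 0, 0, 0, 0], [0.03, -0.04, 0.14, 0, 0, 0, 0], [0.03, -0.04, 0.14, 0, 0, 0, 0], [0.015, -0.02, 0.14, 0, 0, 0, 0]])

```text
time: 3.37
position: [0.5163, -0.0457, 0.0977]
tool_rot: [0.574, 0.819, -0.0, -0.0]
contact_force: [-0.2, -0.0, 0.3]
opening: 0.0
finger_force: 0.1
```

```bash
python3 - <<'E'
from h import *
c,R,t=cam("scene"); im=cv2.cvtColor(c["image"],cv2.COLOR_RGB2BGR)
c2,_,_=cam("top"); i2=cv2.cvtColor(c2["image"],cv2.COLOR_RGB2BGR)
f=lambda a:cv2.resize(a,None,fx=2.6,fy=2.6,interpolation=cv2.INTER_CUBIC)
cv2.imwrite("pics/c2.png",np.hstack([f(im[140:300,220:370]),f(i2[140:300,230:380])]))
E
```

```text
(no output)
```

View pics/c2.png

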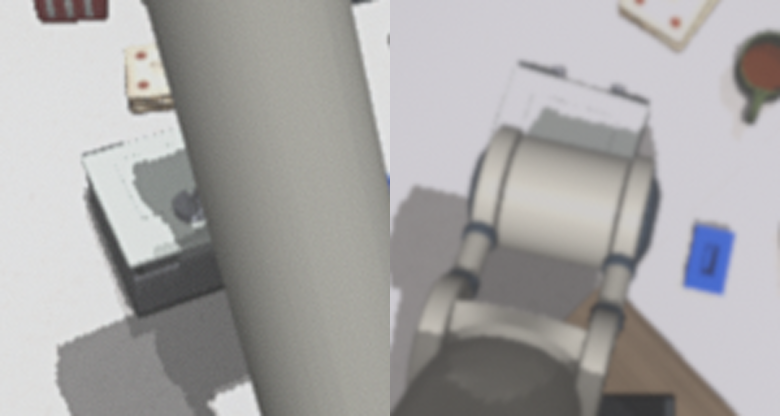

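The cover is following the finger and is nearly shut in both halves of the picture, with the cam in shadow at (190,205). I'll press on down.

apply_moves(increments=[[0.01, -0.02, 0.1, 0, 0, 0, 0], [0.01, -0.01, 0.1, 0, 0, 0, 0], [0, 0, 0.06, 0, 0, 0, 0], [0, 0, 0.04, 0, 0, 0, 0], [0, 0, 0, 0, 0, 0, 0]])

```text
time: 3.88
position: [0.5142, -0.045, 0.0773]
tool_rot: [0.574, 0.819, 0.0, 0.0]
contact_force: [-12.8, 1.3, 45.6]
opening: 0.0001
finger_force: 23.0
```

```bash
python3 - <<'E'
from p import *
plan([([.513,-.045,.10],None),([.535,.005,.26],2.65)],1)
E
```

```text
at [ 0.5142 -0.045   0.0773] yaw 1.92
[[0.006, -0.015, -0.303, 0.0, 0.0, -0.0, 1.0], [0.053, 0.05, -0.213, 0.0, 0.0, -0.913, 1.0], [0.049, 0.054, -0.213, 0.0, 0.0, -0.913, 1.0], [0.045, 0.057, -0.213, 0.0, 0.0, -0.913, 1.0], [0.04, 0.061, -0.213, 0.0, 0.0, -0.913, 1.0]]
[[0.036, 0.063, -0.213, 0.0, 0.0, -0.913, 1.0], [0.031, 0.066, -0.213, 0.0, 0.0, -0.913, 1.0], [0.026, 0.068, -0.213, 0.0, 0.0, -0.913, 1.0], [0.021, 0.07, -0.213, 0.0, 0.0, -0.913, 1.0], [0.016, 0.071, -0.213, 0.0, 0.0, -0.913, 1.0]]
[[0.011, 0.072, -0.213, 0.0, 0.0, -0.913, 1.0]]
```

apply_moves(increments=[[0, 0, 0, 0, 0, 0, 0], [0, 0, -0.15, 0, 0, 0, 0], [0, 0, -0.3, 0, 0, 0, 0]])

```text
time: 4.13
position: [0.5131, -0.0448, 0.1083]
tool_rot: [0.574, 0.819, -0.001, -0.001]
contact_force: [-0.2, -0.4, -1.6]
opening: -0.0
finger_force: 0.0
```

apply_moves(increments=[[0.05, 0.05, -0.21, 0, 0, -0.91, 1], [0.05, 0.05, -0.21, 0, 0, -0.91, 1], [0.045, 0.06, -0.21, 0, 0, -0.91, 1], [0.04, 0.06, -0.21, 0, 0, -0.91, 1], [0.035, 0.06, -0.21, 0, 0, -0.91, 1]])

```text
time: 4.55
position: [0.525, -0.0201, 0.1889]
tool_rot: [0.414, 0.91, 0.0, 0.0]
contact_force: [0.2, 0.3, -0.3]
opening: 0.0606
finger_force: 0.0
```

apply_moves(increments=[[0.03, 0.065, -0.21, 0, 0, -0.91, 1], [0.025, 0.07, -0.21, 0, 0, -0.91, 1], [0.02, 0.07, -0.21, 0, 0, -0.91, 1], [0.015, 0.07, -0.21, 0, 0, -0.91, 1], [0.01, 0.07, -0.21, 0, 0, -0.91, 1]])

```text
time: 4.97
position: [0.5363, 0.0044, 0.2676]
tool_rot: [0.243, 0.97, 0.0, 0.0]
contact_force: [1.3, -1.1, -0.4]
opening: 0.0856
finger_force: 0.0
```

```bash
python3 - <<'E'
from p import *
c,R,t=cam("wrist"); save(c,"w1"); print(c["fx"],-R.T@t, env.state()["position"],yaw(),proj(c,R,t,[.544,.003,.091]))
E
```

```text
314.36000788087523 [0.4727674  0.03825801 0.40940008] [0.53787794 0.00501162 0.27053205] 2.6572227434819764 (np.float64(327.51129831774904), np.float64(186.9200267628583))
```

View pics/w1.png

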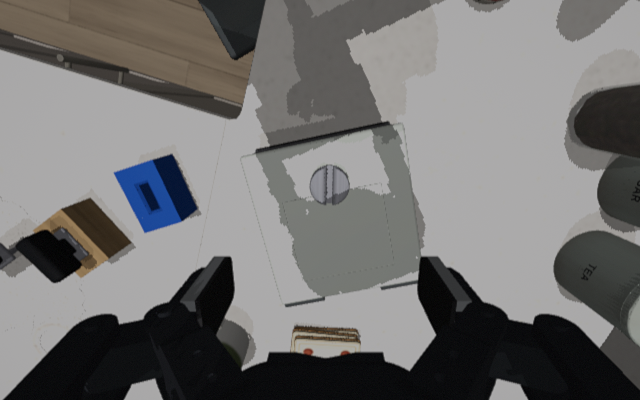

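The wrist view shows the shut cover and the cam head at (329,184), with its slot running nearly vertical in the image. The holder with the key is at about (75,240).

```bash
python3 - <<'E'
from p import *
c,R,t=cam("wrist"); im=cv2.cvtColor(c["image"],cv2.COLOR_RGB2BGR)
z=cv2.resize(im[155:215,295:365],None,fx=8,fy=8,interpolation=cv2.INTER_CUBIC)
z2=cv2.resize(im[180:300,20:150],None,fx=4,fy=4,interpolation=cv2.INTER_CUBIC)
o=np.zeros((480,560+520,3),np.uint8);o[:,:560]=z;o[:,560:]=z2
cv2.imwrite("pics/w2.png",cv2.resize(o,(800,int(480*800/1080))))
E
```

```text
(no output)
```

View pics/w2.png

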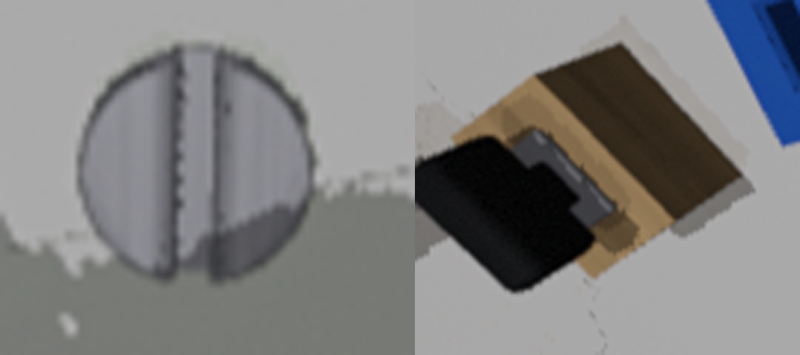

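The crop shows the cam circle centred at (197,162). The slot runs between x=180 and 216 at the top and x=177 and 213 at the bottom.

```bash
python3 - <<'E'
from p import *
c,R,t=cam("wrist"); f=lambda a,b,z=.091:ray(c,R,t,295+a/5.926-.4,155+b/5.926-.4,z)
print("slot",f(197,162).round(4),"model",cov(0,.135,0,.021).round(4))
for a,b in((180,177),(216,213)):
    d=f(a,50,.088)-f(b,278,.088);print(d.round(4),np.arctan2(d[1],d[0]))
print("diam",np.linalg.norm(f(80,162)-f(314,162)))
g=lambda a,b,z:ray(c,R,t,20+(a-415)/2.963-.2,180+b/2.963-.2,z)
# holder top corners
for p in((538,76),(675,217),(595,278),(453,132)):print("h",g(*p,.05).round(4))
for p in((492,135),(597,235),(515,292)):print("key top",g(*p,.097).round(4))
for p in((540,128),(617,212)):print("flange",g(*p,.055).round(4))
E
```

```text
slot [0.5418 0.0058 0.091 ] model [0.5438 0.0034 0.091 ]
[-0.0364  0.0201  0.    ] 2.6378988875898624
[-0.0365  0.0199  0.    ] 2.643532770260954
diam 0.0411693295576901
h [ 0.4253 -0.2942  0.05  ]
h [ 0.5009 -0.2861  0.05  ]
h [ 0.5075 -0.3356  0.05  ]
h [ 0.4274 -0.3417  0.05  ]
key top [ 0.4409 -0.2807  0.097 ]
key top [ 0.4895 -0.2741  0.097 ]
key top [ 0.4934 -0.3175  0.097 ]
flange [ 0.4434 -0.3041  0.055 ]
flange [ 0.4873 -0.3015  0.055 ]
```

```bash
python3 - <<'E'
from p import *
plan([([.4665,-.3155,.19],3.24)],1)
E
```

```text
at [0.5369 0.0043 0.2676] yaw 2.647
[[-0.133, -0.467, 0.115, 0.0, 0.0, -0.823, 1.0], [-0.102, -0.474, 0.115, 0.0, 0.0, -0.823, 1.0], [-0.071, -0.48, 0.115, 0.0, 0.0, -0.823, 1.0], [-0.039, -0.484, 0.115, 0.0, 0.0, -0.823, 1.0], [-0.007, -0.485, 0.115, 0.0, 0.0, -0.823, 1.0]]
[[0.025, -0.485, 0.115, 0.0, 0.0, -0.823, 1.0], [0.057, -0.482, 0.115, 0.0, 0.0, -0.823, 1.0], [0.088, -0.477, 0.115, 0.0, 0.0, -0.823, 1.0], [0.12, -0.47, 0.115, 0.0, 0.0, -0.823, 1.0]]
```

apply_moves(increments=[[-0.13, -0.47, 0.115, 0, 0, -0.82, 1], [-0.1, -0.47, 0.115, 0, 0, -0.82, 1], [-0.07, -0.48, 0.115, 0, 0, -0.82, 1], [-0.04, -0.48, 0.115, 0, 0, -0.82, 1], [-0.01, -0.49, 0.115, 0, 0, -0.82, 1]])

```text
time: 5.53
position: [0.4958, -0.1748, 0.2224]
tool_rot: [0.082, 0.997, 0.0, -0.001]
contact_force: [0.7, -0.8, 0.7]
opening: 0.0854
finger_force: 0.0
```

apply_moves(increments=[[0.025, -0.485, 0.115, 0, 0, -0.82, 1], [0.06, -0.48, 0.115, 0, 0, -0.82, 1], [0.09, -0.48, 0.115, 0, 0, -0.82, 1], [0.12, -0.47, 0.115, 0, 0, -0.82, 1], [0, 0, 0, 0, 0, 0, 1]])

```text
time: 5.95
position: [0.4629, -0.3207, 0.1867]
tool_rot: [-0.048, 0.999, 0.0, -0.001]
contact_force: [-0.2, 0.0, -0.3]
opening: 0.0851
finger_force: 0.0
```

```bash
python3 - <<'E'
from p import *
env.read_camera("wrist")
c,R,t=cam("wrist"); im=cv2.cvtColor(c["image"],cv2.COLOR_RGB2BGR); print(env.state()["position"],yaw())
u,v=proj(c,R,t,[.4665,-.3155,.097]);print(u,v)
u0,v0=int(u)-80,max(0,int(v)-80);print(u0,v0)
cv2.imwrite("pics/w3.png",cv2.resize(im[v0:v0+140,u0:u0+160],None,fx=4,fy=4,interpolation=cv2.INTER_CUBIC))
E
```

```text
[ 0.463934   -0.31645326  0.18780305] -3.0498171729192927
329.15243921766444 209.1511642317557
249 129
```

View pics/w3.png

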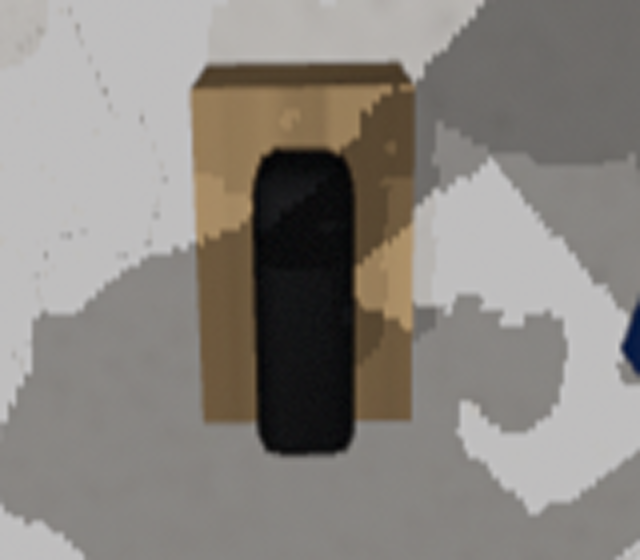

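The holder's top corners are at (193,88), (413,88), (410,420) and (203,420). The key handle's top spans x 255–353 and y 148–455.

```bash
python3 - <<'E'
from p import *
c,R,t=cam("wrist"); g=lambda a,b,z:ray(c,R,t,249+a/4-.4,129+b/4-.4,z)
K=[g(a,b,.05) for a,b in((193,88),(413,88),(410,420),(203,420))];C=sum(K)/4
d=K[3]+K[2]-K[0]-K[1];print("holder",C.round(4),np.arctan2(d[1],d[0]),[np.linalg.norm(K[0]-K[1]),np.linalg.norm(K[1]-K[2])])
T=[g(a,b,.097) for a,b in((255,148),(353,148),(353,455),(255,455))];D=sum(T)/4
d=T[3]+T[2]-T[0]-T[1];ky=np.arctan2(d[1],d[0]);print("key",D.round(4),ky,np.linalg.norm(T[0]-T[1]),np.linalg.norm(T[1]-T[2]))
print(env.state()["position"],yaw())
plan([([D[0],D[1],.115],None),([D[0],D[1],.065],None)],1,25)
E
```

```text
holder [ 0.4679 -0.3171  0.05  ] 0.10211978663189837 [np.float64(0.04870582754753787), np.float64(0.07914930846172057)]
key [ 0.4645 -0.3176  0.097 ] 0.0917557592056299 0.018300283267586183 0.0622571155484848
[ 0.46441019 -0.31545251  0.18830236] -3.0485098882871378
at [ 0.4644 -0.3155  0.1883] yaw -3.049
[[0.001, -0.009, 0.326, 0.0, 0.0, -0.0, 1.0], [0.001, -0.009, 0.326, 0.0, 0.0, -0.0, 1.0], [0.001, -0.009, 0.326, 0.0, 0.0, -0.0, 1.0], [-0.0, 0.0, 0.333, 0.0, 0.0, -0.0, 1.0], [-0.0, 0.0, 0.333, 0.0, 0.0, -0.0, 1.0]]
```

apply_moves(increments=[[0, -0.01, 0.33, 0, 0, 0, 1], [0, -0.01, 0.33, 0, 0, 0, 1], [0, 0, 0.33, 0, 0, 0, 1], [0, 0, 0.33, 0, 0, 0, 1], [0, 0, 0.31, 0, 0, 0, 1]])

```text
time: 6.52
position: [0.4655, -0.3156, 0.0659]
tool_rot: [-0.048, 0.999, 0.0, -0.0]
contact_force: [1.2, -0.0, -1.3]
opening: 0.0856
finger_force: 0.0
```

apply_moves(increments=[[0, 0, 0, 0, 0, 0, 0], [0, 0, 0, 0, 0, 0, 0], [0, 0, 0, 0, 0, 0, 0], [0, 0, 0, 0, 0, 0, 0], [0, 0, 0, 0, 0, 0, 0]])

```text
time: 6.93
position: [0.4659, -0.3174, 0.0684]
tool_rot: [-0.048, 0.999, -0.001, 0.001]
contact_force: [-0.3, -0.8, -0.2]
opening: 0.0257
finger_force: 0.0
```

apply_moves(increments=[[0, 0, 0, 0, 0, 0, 0], [0, 0, 0, 0, 0, 0, 0], [0, 0, 0, 0, 0, 0, 0]])

```text
time: 7.18
position: [0.4659, -0.3174, 0.0684]
tool_rot: [-0.048, 0.999, -0.001, 0.001]
contact_force: [0.8, 0.9, 11.4]
opening: 0.0192
finger_force: 58.2
```

```bash
python3 - <<'E'
from p import *
print(env.state()["position"],yaw())
E
```

```text
[ 0.46589468 -0.31743306  0.06835618] -3.045644831464167
```

```bash
python3 - <<'E'
from p import *
import p
p.yaw=lambda:yaw()%(2*np.pi)
plan([([.466,-.3172,.18],None),([.5425,.005,.165],2.641)],0,32)
E
```

```text
at [ 0.4659 -0.3174  0.0684] yaw 3.238
[[-0.0, 0.001, -0.372, 0.0, 0.0, -0.0, 0.0], [-0.0, 0.001, -0.372, 0.0, 0.0, -0.0, 0.0], [-0.0, 0.001, -0.372, 0.0, 0.0, -0.0, 0.0], [-0.0, 0.001, -0.372, 0.0, 0.0, -0.0, 0.0], [-0.13, 0.38, 0.018, 0.0, 0.0, 0.678, 0.0]]
[[-0.109, 0.386, 0.018, 0.0, 0.0, 0.678, 0.0], [-0.088, 0.392, 0.018, 0.0, 0.0, 0.678, 0.0], [-0.066, 0.396, 0.018, 0.0, 0.0, 0.678, 0.0], [-0.045, 0.399, 0.018, 0.0, 0.0, 0.678, 0.0], [-0.023, 0.401, 0.018, 0.0, 0.0, 0.678, 0.0]]
[[-0.001, 0.401, 0.018, 0.0, 0.0, 0.678, 0.0], [0.02, 0.401, 0.018, 0.0, 0.0, 0.678, 0.0], [0.042, 0.399, 0.018, 0.0, 0.0, 0.678, 0.0], [0.064, 0.396, 0.018, 0.0, 0.0, 0.678, 0.0], [0.085, 0.392, 0.018, 0.0, 0.0, 0.678, 0.0]]
```

apply_moves(increments=[[0, 0, -0.2, 0, 0, 0, 0], [0, 0, -0.4, 0, 0, 0, 0], [0, 0, -0.4, 0, 0, 0, 0], [0, 0, -0.4, 0, 0, 0, 0], [0, 0, -0.1, 0, 0, 0, 0]])

```text
time: 7.6
position: [0.4667, -0.3183, 0.1845]
tool_rot: [-0.048, 0.999, -0.002, 0.002]
contact_force: [1.0, -0.6, 0.7]
opening: 0.0188
finger_force: 59.3
```

apply_moves(increments=[[-0.13, 0.38, 0.02, 0, 0, 0.68, 0], [-0.11, 0.385, 0.02, 0, 0, 0.68, 0], [-0.09, 0.39, 0.02, 0, 0, 0.68, 0], [-0.065, 0.395, 0.02, 0, 0, 0.68, 0], [-0.045, 0.4, 0.02, 0, 0, 0.68, 0]])

```text
time: 8.02
position: [0.5002, -0.1695, 0.1722]
tool_rot: [0.089, 0.996, -0.0, 0.0]
contact_force: [0.2, 0.3, -1.4]
opening: 0.0188
finger_force: 59.3
```

apply_moves(increments=[[-0.02, 0.4, 0.02, 0, 0, 0.68, 0], [0, 0.4, 0.02, 0, 0, 0.68, 0], [0.02, 0.4, 0.02, 0, 0, 0.68, 0], [0.04, 0.4, 0.02, 0, 0, 0.68, 0], [0.065, 0.395, 0.02, 0, 0, 0.68, 0]])

```text
time: 8.43
position: [0.5349, -0.0231, 0.1647]
tool_rot: [0.223, 0.975, 0.0, 0.0]
contact_force: [1.4, -0.8, -1.6]
opening: 0.0192
finger_force: 59.3
```

apply_moves(increments=[[0.085, 0.39, 0.02, 0, 0, 0.68, 0], [0, 0, 0, 0, 0, 0, 0], [0, 0, 0, 0, 0, 0, 0]])

```text
time: 8.68
position: [0.5417, 0.0059, 0.1631]
tool_rot: [0.247, 0.969, 0.0, 0.0]
contact_force: [0.2, -0.0, -1.9]
opening: 0.0192
finger_force: 59.4
```

```bash
python3 - <<'E'
from p import *
c,R,t=cam("wrist"); s=env.state(); print(s["position"],yaw(),s["opening"],s["finger_force"])
im=cv2.cvtColor(c["image"],cv2.COLOR_RGB2BGR);T=s["position"]-[0,0,.0404]
for q in (T,[.5418,.0058,.091]):print(proj(c,R,t,q))
u,v=proj(c,R,t,[.5418,.0058,.091]);u0,v0=int(u)-80,int(v)-80;print(u0,v0)
cv2.imwrite("pics/w4.png",cv2.resize(im[v0:v0+140,u0:u0+160],None,fx=4,fy=4,interpolation=cv2.INTER_CUBIC))
plan([([.5425,.005,.146],2.641)],0,10)
E
```

```text
[0.54158556 0.00484211 0.16309104] 2.6411804563436636 0.019260168571326355 59.44055736064911
(np.float64(323.7538512125598), np.float64(228.94423895791633))
(np.float64(325.2596765280171), np.float64(212.22998271846356))
245 132
at [0.5416 0.0048 0.1631] yaw 2.641
[[-0.005, 0.004, 0.114, 0.0, 0.0, 0.001, 0.0], [-0.005, 0.004, 0.114, 0.0, 0.0, 0.001, 0.0]]
```

View pics/w4.png

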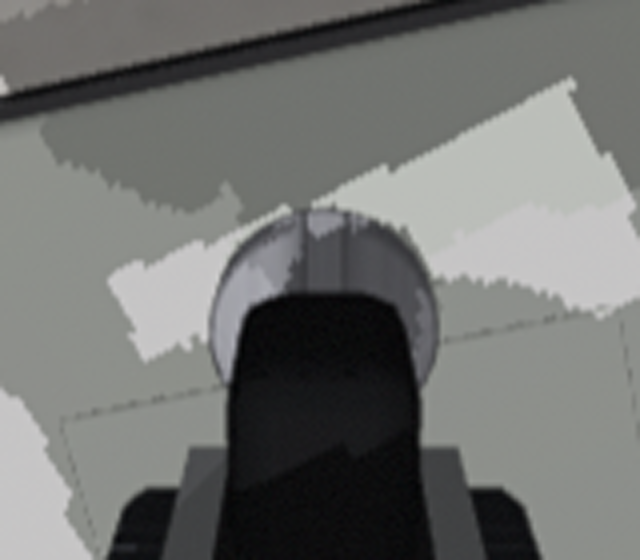

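The key handle, centred at x≈324 in the crop, lines up with the slot walls at 303–345. I'll lower it.

apply_moves(increments=[[0, 0, 0.1, 0, 0, 0, 0], [0, 0, 0.1, 0, 0, 0, 0], [0, 0, 0.1, 0, 0, 0, 0], [0, 0, 0.08, 0, 0, 0, 0], [0, 0, 0.04, 0, 0, 0, 0]])

```text
time: 9.15
position: [0.5411, 0.0041, 0.1302]
tool_rot: [0.249, 0.969, -0.0, -0.001]
contact_force: [0.3, 0.0, -1.6]
opening: 0.0191
finger_force: 59.4
```

apply_moves(increments=[[0, 0, 0.04, 0, 0, 0, 0], [0, 0, 0.04, 0, 0, 0, 0], [0, 0, 0.02, 0, 0, 0, 0], [0, 0, 0, 0, 0, 0, 0]])

```text
time: 9.48
position: [0.5417, 0.0046, 0.1238]
tool_rot: [0.248, 0.969, 0.0, -0.0]
contact_force: [0.4, 0.7, -1.8]
opening: 0.0186
finger_force: 59.3
```

apply_moves(increments=[[0, 0, 0, 0, 0, 0.8, 0], [0, 0, 0, 0, 0, 0.8, 0], [0, 0, 0, 0, 0, 0.8, 0], [0, 0, 0, 0, 0, 0.8, 0], [0, 0, 0, 0, 0, 0.8, 0]])

```text
time: 9.9
position: [0.5423, 0.0051, 0.1242]
tool_rot: [0.401, 0.916, 0.001, 0.0]
contact_force: [3.8, 5.5, -5.1]
opening: 0.0194
finger_force: 58.9
```

```bash
python3 - <<'E'
from p import *
s=env.state();print(s["position"],yaw(),s["contact_force"],s["torque"])
E
```

```text
[0.5422641  0.00505269 0.12420152] 2.316254816857937 [ 3.83849455  5.54276717 -5.14718   ] [ 1.27263644 -0.79544345  0.0762967 ]
```

apply_moves(increments=[[0, 0, 0, 0, 0, 0.8, 0], [0, 0, 0, 0, 0, 0.8, 0], [0, 0, 0, 0, 0, 0.8, 0], [0, 0, 0, 0, 0, 0.8, 0], [0, 0, 0, 0, 0, 0.8, 0]])

```text
time: 10.32
position: [0.5426, 0.0051, 0.1243]
tool_rot: [0.542, 0.84, 0.001, 0.001]
contact_force: [4.3, 6.0, -5.4]
opening: 0.0187
finger_force: 59.0
```

apply_moves(increments=[[0, 0, 0, 0, 0, 0.8, 0], [0, 0, 0, 0, 0, 0.8, 0], [0, 0, 0, 0, 0, 0.8, 0], [0, 0, 0, 0, 0, 0.8, 0], [0, 0, 0, 0, 0, 0.8, 0]])

```text
time: 10.73
position: [0.5429, 0.005, 0.1245]
tool_rot: [0.669, 0.743, 0.001, 0.001]
contact_force: [5.6, 5.2, -3.8]
opening: 0.0189
finger_force: 59.0
```

```bash
python3 - <<'E'
from p import *
s=env.state();print(s["position"],yaw(),s["contact_force"],s["torque"])
E
```

```text
[0.54293721 0.00496504 0.12448298] 1.6762571750250763 [ 5.56971233  5.19118596 -3.82025398] [ 1.17669704 -1.22719032  0.02788044]
```

apply_moves(increments=[[0, 0, 0, 0, 0, 0.8, 0], [0, 0, 0, 0, 0, 0.8, 0], [0, 0, 0, 0, 0, 0.8, 0], [0, 0, 0, 0, 0, 0.8, 0], [0, 0, 0, 0, 0, 0.8, 0]])

```text
time: 11.15
position: [0.543, 0.0048, 0.1246]
tool_rot: [0.779, 0.627, 0.001, 0.001]
contact_force: [5.7, 2.8, -2.5]
opening: 0.019
finger_force: 59.3
```

apply_moves(increments=[[0, 0, 0, 0, 0, 0.6, 0], [0, 0, 0, 0, 0, 0.6, 0], [0, 0, 0, 0, 0, 0.4, 0]])

```text
time: 11.4
position: [0.543, 0.0047, 0.1246]
tool_rot: [0.817, 0.576, 0.001, 0.001]
contact_force: [5.1, 3.4, -3.7]
opening: 0.0194
finger_force: 59.3
```

```bash
python3 - <<'E'
from p import *
s=env.state();print(s["position"],yaw(),s["contact_force"],s["torque"])
E
```

```text
[0.54303483 0.00474169 0.12456568] 1.2287694154734599 [ 5.09093756  3.38375104 -3.6855769 ] [ 0.64295582 -1.17101282  0.05999749]
```

apply_moves(increments=[[0, 0, 0, 0, 0, 0.5, 0], [0, 0, 0, 0, 0, 0.5, 0], [0, 0, 0, 0, 0, 0.3, 0], [0, 0, 0, 0, 0, 0, 0]])

```text
time: 11.73
position: [0.5431, 0.0046, 0.1246]
tool_rot: [0.846, 0.534, 0.001, 0.001]
contact_force: [5.0, 2.0, -1.7]
opening: 0.0191
finger_force: 59.3
```

```bash
python3 - <<'E'
from p import *
s=env.state();print(s["position"],yaw(),s["contact_force"],s["torque"])
E
```

```text
[0.5430707  0.00461231 0.12460058] 1.1257275544348067 [ 4.99732222  2.00255939 -1.65474013] [ 0.53686564 -1.18134633  0.07019404]
```

apply_moves(increments=[[0, 0, 0, 0, 0, 0.4, 0], [0, 0, 0, 0, 0, 0.4, 0], [0, 0, 0, 0, 0, 0, 0]])

```text
time: 11.98
position: [0.5431, 0.0046, 0.1246]
tool_rot: [0.862, 0.506, 0.001, 0.001]
contact_force: [6.3, 3.1, -2.5]
opening: 0.0193
finger_force: 59.3
```

```bash
python3 - <<'E'
from p import *
s=env.state();print(s["position"],yaw(),s["contact_force"],s["torque"])
E
```

```text
[0.54307024 0.00462729 0.12458705] 1.0616839199544912 [ 6.29094284  3.05242987 -2.52766851] [ 0.43697161 -1.20631291  0.49984912]
```

apply_moves(increments=[[0, 0, 0, 0, 0, 0, 0], [0, 0, 0, 0, 0, -0.8, 0], [0, 0, 0, 0, 0, -0.8, 0], [0, 0, 0, 0, 0, 0, 0]])

```text
time: 12.32
position: [0.5426, 0.0045, 0.1245]
tool_rot: [0.827, 0.562, 0.001, 0.001]
contact_force: [4.4, 0.5, -0.3]
opening: 0.0191
finger_force: 59.6
```

```bash
python3 - <<'E'
from p import *
s=env.state();print(s["position"],yaw(),s["contact_force"],s["torque"])
E
```

```text
[0.54256462 0.00448493 0.1245126 ] 1.194772877859782 [ 4.36459136  0.46528626 -0.26290771] [-0.07280673 -0.81629478 -0.01210092]
```

apply_moves(increments=[[0, 0, -0.1, 0, 0, 0, 0], [0, 0, -0.2, 0, 0, 0, 0], [0, 0, -0.3, 0, 0, 0, 0], [0, 0, -0.3, 0, 0, 0, 0], [0, 0, 0, 0, 0, 0, 0]])

```text
time: 12.73
position: [0.5432, 0.0044, 0.1954]
tool_rot: [0.828, 0.56, 0.002, 0.002]
contact_force: [1.2, 0.1, 0.1]
opening: 0.0189
finger_force: 59.8
```

```bash
python3 - <<'E'
from p import *
c,R,t=cam("wrist"); im=cv2.cvtColor(c["image"],cv2.COLOR_RGB2BGR)
u,v=proj(c,R,t,[.542,.005,.091]);u0,v0=int(u)-100,int(v)-60;print(u0,v0)
cv2.imwrite("pics/w5.png",cv2.resize(im[v0:v0+150,u0:u0+200],None,fx=4,fy=4,interpolation=cv2.INTER_CUBIC))
plan([([.466,-.3172,.185],3.238)],0,32)
E
```

```text
221 141
at [0.5426 0.0044 0.1936] yaw 1.189
[[-0.168, 0.025, 0.004, 0.0, 0.0, -0.985, 0.0], [-0.169, 0.012, 0.004, 0.0, 0.0, -0.985, 0.0], [-0.17, -0.002, 0.004, 0.0, 0.0, -0.985, 0.0], [-0.169, -0.015, 0.004, 0.0, 0.0, -0.985, 0.0], [-0.167, -0.028, 0.004, 0.0, 0.0, -0.985, 0.0]]
[[-0.164, -0.041, 0.004, 0.0, 0.0, -0.985, 0.0], [-0.161, -0.054, 0.004, 0.0, 0.0, -0.985, 0.0], [-0.156, -0.067, 0.004, 0.0, 0.0, -0.985, 0.0], [-0.15, -0.079, 0.004, 0.0, 0.0, -0.985, 0.0], [-0.144, -0.09, 0.004, 0.0, 0.0, -0.985, 0.0]]
[[-0.136, -0.101, 0.004, 0.0, 0.0, -0.985, 0.0], [-0.128, -0.112, 0.004, 0.0, 0.0, -0.985, 0.0], [-0.118, -0.121, 0.004, 0.0, 0.0, -0.985, 0.0], [-0.108, -0.13, 0.004, 0.0, 0.0, -0.985, 0.0], [-0.098, -0.138, 0.004, 0.0, 0.0, -0.985, 0.0]]
[[-0.087, -0.146, 0.004, 0.0, 0.0, -0.985, 0.0], [-0.075, -0.152, 0.004, 0.0, 0.0, -0.985, 0.0], [-0.063, -0.158, 0.004, 0.0, 0.0, -0.985, 0.0], [-0.05, -0.162, 0.004, 0.0, 0.0, -0.985, 0.0], [-0.037, -0.165, 0.004, 0.0, 0.0, -0.985, 0.0]]
[[-0.024, -0.168, 0.004, 0.0, 0.0, -0.985, 0.0], [-0.011, -0.169, 0.004, 0.0, 0.0, -0.985, 0.0], [0.003, -0.17, 0.004, 0.0, 0.0, -0.985, 0.0], [0.016, -0.169, 0.004, 0.0, 0.0, -0.985, 0.0], [0.029, -0.167, 0.004, 0.0, 0.0, -0.985, 0.0]]
[[0.042, -0.164, 0.004, 0.0, 0.0, -0.985, 0.0]]
```

View pics/w5.png

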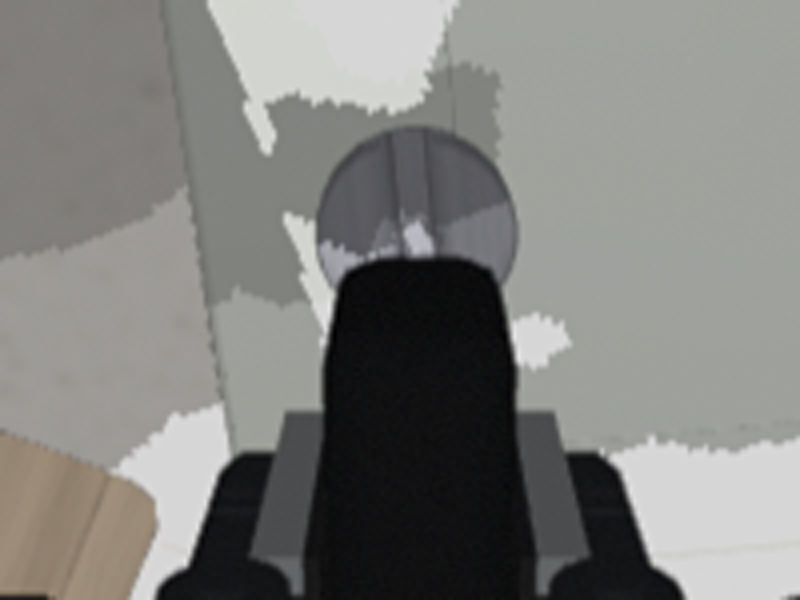

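The slot is now close to parallel with the cover's free edge. The edge runs from (165,0) to (232,450) and the slot walls from (390,138) to (402,240) and (428,138) to (437,250). I'll check the angle numerically.

```bash
python3 - <<'E'
from p import *
c,R,t=cam("wrist"); im=cv2.cvtColor(c["image"],cv2.COLOR_RGB2GRAY).astype(float)
g=lambda a,b,z:ray(c,R,t,221+a/4,141+b/4,z)
for n,(p,q,z) in dict(edge=((165,0),(232,450),.078),s1=((390,138),(402,240),.088),s2=((428,138),(437,250),.088)).items():
    d=g(*p,z)-g(*q,z);print(n,np.arctan2(d[1],d[0]))
# subpixel slot floor->wall edges per row
for v in range(176,204,3):
    r=cv2.Sobel(im,cv2.CV_64F,1,0)[v,312:338];print(v,im[v,314:334].astype(int).tolist())
E
```

```text
edge 1.2828538716544413
s1 1.2987040764344677
s2 1.2710182540465538
176 [83, 82, 76, 80, 74, 70, 91, 90, 91, 93, 90, 91, 91, 85, 72, 79, 81, 77, 77, 74]
179 [83, 85, 85, 83, 77, 70, 79, 90, 91, 92, 90, 91, 90, 91, 71, 79, 83, 86, 89, 91]
182 [90, 88, 88, 83, 80, 73, 78, 90, 90, 92, 91, 91, 90, 91, 77, 76, 82, 85, 89, 90]
185 [90, 88, 87, 86, 81, 74, 72, 90, 89, 91, 91, 90, 89, 90, 83, 76, 81, 84, 88, 90]
188 [90, 88, 87, 86, 82, 76, 71, 82, 90, 90, 92, 90, 90, 91, 92, 73, 80, 83, 88, 89]
191 [91, 90, 87, 87, 84, 80, 71, 77, 89, 90, 91, 90, 89, 89, 91, 75, 77, 83, 87, 88]
194 [91, 90, 87, 86, 85, 80, 73, 76, 115, 92, 90, 94, 106, 107, 93, 79, 75, 82, 85, 87]
197 [91, 90, 90, 109, 109, 95, 91, 81, 110, 127, 163, 167, 162, 107, 89, 83, 76, 88, 93, 98]
200 [93, 104, 114, 112, 109, 108, 128, 100, 101, 157, 183, 186, 185, 182, 143, 94, 73, 88, 91, 104]
203 [106, 118, 117, 117, 143, 137, 137, 110, 89, 114, 130, 183, 186, 183, 174, 163, 91, 84, 96, 103]
```

The slot is parallel to the free edge (1.285 against 1.283), so the cam is seated. Now I'll take the key back.

apply_moves(increments=[[-0.17, 0.02, 0, 0, 0, -0.985, 0], [-0.17, 0.01, 0, 0, 0, -0.985, 0], [-0.17, 0, 0, 0, 0, -0.985, 0], [-0.17, -0.015, 0, 0, 0, -0.985, 0], [-0.165, -0.03, 0, 0, 0, -0.985, 0]])

```text
time: 13.25
position: [0.5256, -0.0578, 0.1904]
tool_rot: [0.701, 0.713, -0.001, -0.001]
contact_force: [0.1, -1.1, -1.4]
opening: 0.0193
finger_force: 59.8
```

apply_moves(increments=[[-0.165, -0.04, 0, 0, 0, -0.985, 0], [-0.16, -0.055, 0, 0, 0, -0.985, 0], [-0.155, -0.065, 0, 0, 0, -0.985, 0], [-0.15, -0.08, 0, 0, 0, -0.985, 0], [-0.145, -0.09, 0, 0, 0, -0.985, 0]])

```text
time: 13.67
position: [0.5111, -0.1196, 0.1904]
tool_rot: [0.548, 0.837, -0.0, -0.001]
contact_force: [0.1, 0.7, -2.2]
opening: 0.0187
finger_force: 59.8
```

apply_moves(increments=[[-0.135, -0.1, 0.01, 0, 0, -0.985, 0], [-0.13, -0.11, 0.01, 0, 0, -0.985, 0], [-0.12, -0.12, 0.01, 0, 0, -0.985, 0], [-0.11, -0.13, 0.01, 0, 0, -0.985, 0], [-0.1, -0.14, 0.01, 0, 0, -0.985, 0]])

```text
time: 14.08
position: [0.497, -0.1817, 0.1866]
tool_rot: [0.374, 0.928, 0.0, -0.001]
contact_force: [-0.5, 0.3, -1.4]
opening: 0.0194
finger_force: 59.8
```

apply_moves(increments=[[-0.085, -0.145, 0.01, 0, 0, -0.985, 0], [-0.075, -0.15, 0.01, 0, 0, -0.985, 0], [-0.065, -0.16, 0.01, 0, 0, -0.985, 0], [-0.05, -0.16, 0.01, 0, 0, -0.985, 0], [-0.04, -0.165, 0.01, 0, 0, -0.985, 0]])

```text
time: 14.5
position: [0.4828, -0.2434, 0.1829]
tool_rot: [0.185, 0.983, 0.0, -0.001]
contact_force: [0.5, -0.4, -0.7]
opening: 0.019
finger_force: 59.8
```

apply_moves(increments=[[-0.025, -0.17, 0, 0, 0, -0.985, 0], [-0.01, -0.17, 0, 0, 0, -0.985, 0], [0, -0.17, 0, 0, 0, -0.985, 0], [0.015, -0.17, 0, 0, 0, -0.985, 0], [0.03, -0.165, 0, 0, 0, -0.985, 0]])

```text
time: 14.92
position: [0.4683, -0.3055, 0.1828]
tool_rot: [-0.011, 1.0, 0.001, -0.001]
contact_force: [-0.7, 0.3, -1.5]
opening: 0.0192
finger_force: 59.8
```

apply_moves(increments=[[0.04, -0.165, 0, 0, 0, -0.985, 0], [0, 0, 0, 0, 0, 0, 0], [0, 0, 0, 0, 0, 0, 0]])

```text
time: 15.17
position: [0.4658, -0.3177, 0.183]
tool_rot: [-0.047, 0.999, 0.001, -0.001]
contact_force: [0.1, 0.4, -2.1]
opening: 0.019
finger_force: 59.8
```

```bash
python3 - <<'E'
from p import *
import p
p.yaw=lambda:yaw()%(2*np.pi)
c,R,t=cam("wrist"); im=cv2.cvtColor(c["image"],cv2.COLOR_RGB2BGR)
u,v=proj(c,R,t,[.467,-.317,.05]);u0,v0=int(u)-100,int(v)-70;print(u0,v0)
cv2.imwrite("pics/w6.png",cv2.resize(im[v0:v0+150,u0:u0+200],None,fx=4,fy=4,interpolation=cv2.INTER_CUBIC))
print(proj(c,R,t,env.state()["position"]-[0,0,.0404]))
plan([([.466,-.3172,.115],3.238)],0,32)
E
```

```text
226 122
(np.float64(327.2481396167874), np.float64(229.19809573644523))
at [ 0.466  -0.3172  0.1832] yaw 3.237
[[0.0, -0.0, 0.303, 0.0, 0.0, -0.005, 0.0], [0.0, -0.0, 0.303, 0.0, 0.0, -0.005, 0.0], [0.0, -0.0, 0.303, 0.0, 0.0, -0.005, 0.0]]
```

View pics/w6.png

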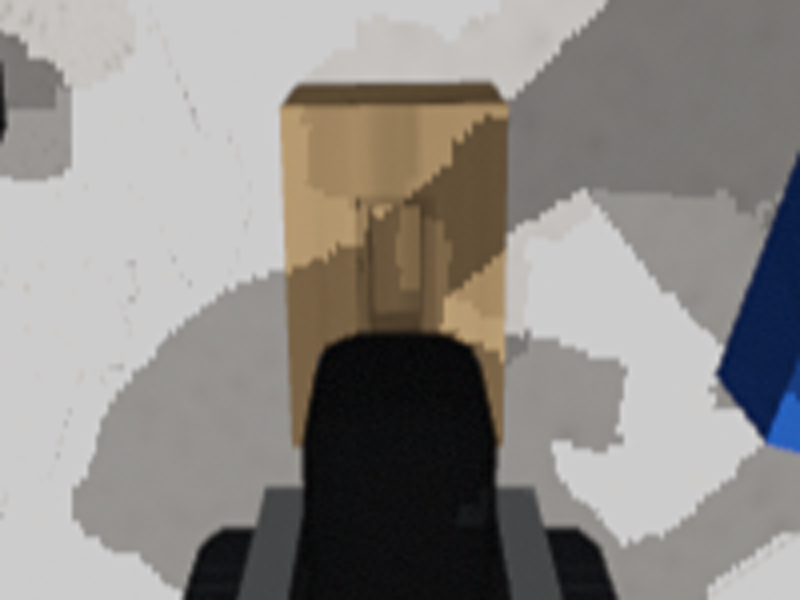

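The pocket (x≈372–422, centre 397) lies in line with the handle's centre at 398. I'll lower the key in.

apply_moves(increments=[[0, 0, 0.3, 0, 0, 0, 0], [0, 0, 0.3, 0, 0, 0, 0], [0, 0, 0.3, 0, 0, 0, 0], [0, 0, 0.15, 0, 0, 0, 0], [0, 0, 0.1, 0, 0, 0, 0]])

```text
time: 15.63
position: [0.4659, -0.3163, 0.096]
tool_rot: [-0.048, 0.999, 0.001, -0.001]
contact_force: [-0.2, -0.1, -0.7]
opening: 0.0188
finger_force: 59.8
```

apply_moves(increments=[[0, 0, 0.1, 0, 0, 0, 0], [0, 0, 0.1, 0, 0, 0, 0], [0, 0, 0.08, 0, 0, 0, 0], [0, 0, 0.04, 0, 0, 0, 0], [0, 0, 0, 0, 0, 0, 0]])

```text
time: 16.05
position: [0.4664, -0.3177, 0.0734]
tool_rot: [-0.049, 0.999, 0.0, -0.0]
contact_force: [0.1, -1.1, -0.5]
opening: 0.0188
finger_force: 59.8
```

apply_moves(increments=[[0, 0, 0.03, 0, 0, 0, 0], [0, 0, 0.02, 0, 0, 0, 0], [0, 0, 0.01, 0, 0, 0, 0], [0, 0, 0, 0, 0, 0, 0]])

```text
time: 16.38
position: [0.4665, -0.3179, 0.0693]
tool_rot: [-0.049, 0.999, -0.0, 0.0]
contact_force: [0.2, -0.5, -1.5]
opening: 0.0189
finger_force: 59.8
```

apply_moves(increments=[[0, 0, 0.015, 0, 0, 0, 0], [0, 0, 0.015, 0, 0, 0, 0], [0, 0, 0, 0, 0, 0, 0]])

```text
time: 16.63
position: [0.4666, -0.318, 0.0683]
tool_rot: [-0.049, 0.999, -0.0, 0.0]
contact_force: [-5.4, 3.1, 23.4]
opening: 0.0192
finger_force: 63.1
```

apply_moves(increments=[[0, 0, -0.01, 0, 0, 0, 0], [0, 0, 0, 0, 0, 0, 1], [0, 0, 0, 0, 0, 0, 1], [0, 0, 0, 0, 0, 0, 1], [0, 0, 0, 0, 0, 0, 1]])

```text
time: 17.05
position: [0.4665, -0.3178, 0.0677]
tool_rot: [-0.049, 0.999, 0.0, -0.0]
contact_force: [-0.1, 0.0, 0.4]
opening: 0.0668
finger_force: 0.0
```

apply_moves(increments=[[0, 0, 0, 0, 0, 0, 1], [0, 0, 0, 0, 0, 0, 1], [0, 0, -0.2, 0, 0, 0, 1], [0, 0, -0.4, 0, 0, 0, 1], [0, 0, -0.5, 0, 0, 0, 1]])

```text
time: 17.47
position: [0.4653, -0.3169, 0.1494]
tool_rot: [-0.049, 0.999, 0.002, -0.002]
contact_force: [0.5, -0.5, -0.2]
opening: 0.0853
finger_force: 0.0
```

apply_moves(increments=[[0, 0, -0.5, 0, 0, 0, 1], [0, 0, -0.1, 0, 0, 0, 1], [0, 0, 0, 0, 0, 0, 1], [0, 0, 0, 0, 0, 0, 1]])

```text
time: 17.8
position: [0.4665, -0.3178, 0.1953]
tool_rot: [-0.049, 0.999, -0.0, 0.0]
contact_force: [0.2, 0.2, -0.8]
opening: 0.0855
finger_force: 0.0
```

```bash
python3 - <<'E'
from p import *
c,R,t=cam("wrist"); im=cv2.cvtColor(c["image"],cv2.COLOR_RGB2BGR)
u,v=proj(c,R,t,[.467,-.317,.09]);u0,v0=int(u)-100,max(0,int(v)-75);print(u0,v0,env.state()["position"])
cv2.imwrite("pics/w7.png",cv2.resize(im[v0:v0+150,u0:u0+200],None,fx=3,fy=3,interpolation=cv2.INTER_CUBIC))
E
```

```text
227 125 [ 0.46609054 -0.31749186  0.19439078]
```

View pics/w7.png

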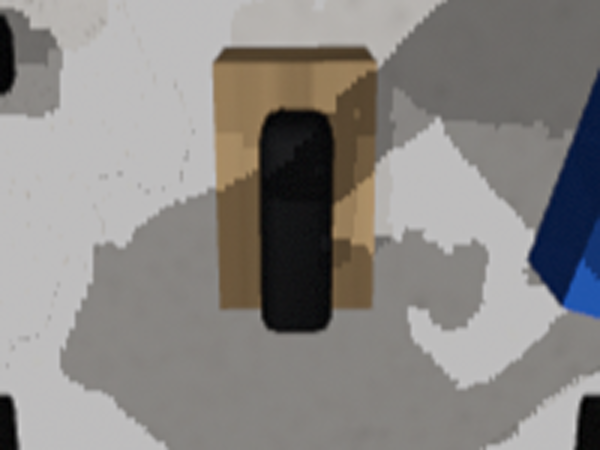

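The key stands home in the holder, its handle at (296,220) just as it was at the start, and the gripper is clear. Handing in.

```bash
python3 -c "
from plant import env
print(env.hand_in())"
```

```text
the job is handed in; nothing more can be done
None
```

I shut the cover, turned the cam to its stop with the key, put the key back in its holder and handed the job in at about 18 s; no verdict came back, but the last pictures showed the cam seated and the key home.

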